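# Hold the squaring gauge at the mark for the blank in the nest

## Robot

A 6-joint arm with a two-finger parallel gripper is mounted at the origin on the work surface. World frame = base frame: x ahead of the robot, y to its left, z up, the work surface at z = 0. Lengths are in m, angles in rad, forces in N, time in s.
With the tool pointing down it reaches from about 0.225 to 0.875 m from the base axis. Payload 3.4 kg.
Tool frame: the origin (TCP) lies midway between the tips of the shut fingers; the grasp point (between the pads) lies 19 mm behind it; z points along the fingers, y is the direction in which the jaws open and shut (so a half turn about z gives the same grasp; the last joint's range is limited). The gripper opens to 85 mm and grips with 20 to 120 N. Pads are 22 mm wide; open, the fingers measure 114 mm over their backs; the gripper's body (76 mm by 85 mm) begins 54 mm behind the grasp point. The pads swing forward as they close: fully open they stand 13 mm farther back than shut.
Start: joints at [-1.308, 0.276, 1.505, -0, 1.361, -0.121], TCP at [0.215, -0.533, 0.231] pointing down, gripper open.
Joint ranges: [-2.89, 2.89], [-0.75, 2.08], [0.22, 2.7], [-1.18, 4.32], [0.11, 2.71], [-2.7, 2.7]. Speed limits (rad/s): [2.57, 2.57, 3.14, 3.14, 3.14, 3.14].

## Interface

Orientations are given as a unit quaternion [w, x, y, z].
In Python, from rig import manip, optics, ticket gives the robot as it stands.
- The arm moves only by the shell command python3 -m pendant 'ROWS' [FORCE]. ROWS is JSON, a list of rows, each an object with "gripper": the finger opening in mm, from 0 to 85.4; "delta_pos": the shift along the tool's x, y, z in mm, a list of three; "spin": the turn about the tool's z in rad. A call has 1 to 20 rows; each row is the pose to reach, as a shift and turn from the pose commanded when the call began, along the tool's axes at that moment; what a row does not reach only later rows make up. A row lasts 1/10 s, in which the tool goes at most 50 mm and 8.59 degrees, less where a joint would pass 70% of its speed; a pose out of reach is approached as far as the arm can. A call with a gripper value outside its range is refused whole. The fingers move at their own pace and stop on an object; FORCE is the grip in N (left out, the last holds). Time passes only in rows, so rows that repeat a pose let the fingers close. It gives the time, the measured TCP pose, the force and the opening at its end, in the units of the state.
- manip.get_state(): the state, without advancing time (a new reading comes with each control period).
- optics.get_image(name): name is "scene" or "top" or "wrist"; returns the picture (480x640x3 uint8, blue, green, red); there is no depth.
- optics.camera_model(name): a dict with "fovy" (degrees; the focal length in pixels is half the picture's height over the tangent of half this angle, whatever the lens; pixels are square), "cx", "cy" (the principal point, pixels), "xyz" and "orientation" of the camera in the world. Camera axes: x right, y down, z forward; pixel columns grow to the right and rows downward; lengths in m; the calibration is good to about 2 mm. A picture is of the moment at which its call begins: read the wrist's pose just before it. camera_model takes no time and is no camera call; for the wrist camera it gives the pose at the moment of the call.
- ticket.sign_off(): hands the job in, once; it reports no verdict.
The state is a dict: "clock": time; "qpos": joint angles; "qd": joint speeds; "effort": joint torques, N m; "position": TCP position; "ee_rot": TCP orientation; "contact_force": force on the tool from outside, world axes, zero at the start; "moment": the same for the moment, N m; "width": finger opening in m.
Only numpy, scipy, OpenCV 4.12 (cv2) and the standard library are available. Lean on these libraries where they do the work, as an engineer would, in place of code of your own. Each camera call takes 0.05 s, during which the arm holds its last target.

## Task

Set the telescoping gauge arm for the flat-bar blank that lies in the weld nest beside it (one-dot mark for the short blank, two dots for the middle one, three for the long one): squeeze in the lock button in the side of the arm's pull grip and draw the arm out until that mark stands at the mouth of the sleeve, to within 3 mm. Finish while holding the grip there against its return spring, ready for tacking. Leave the blanks and everything else on the table as they lie.

Things in the scene. Friction and masses are not known exactly. Their poses are not given: they have to be found in the camera images.
- gauge: the gauge, bolted to the table: a grey square sleeve, 205 mm long, on a dark base plate, and the weld nest beside it. Origin on the table right under the sleeve's mouth; x is the way the arm slides out, y across, z up. The sleeve lies at x below 0, its axis 53 mm above the table, its dark mouth collar (44 mm square) reaching up to 75 mm
- mouth (a point): middle of the top edge of the sleeve's mouth, 75 mm above the table: the edge at which the marks are read. Axes as the gauge's
- nest (a point): middle of the weld nest, on the table at x = 115 mm, y = -75 mm of the gauge, axes as the gauge's: a lane for one blank, parallel to the sleeve, between two rails 46 mm apart and 10 mm high, from an end fence (12 mm high, face at x = 33 mm of the gauge) to its open end 167 mm further on
- gauge_arm (a joint): how far the steel arm stands out beyond home, in m: 0 home and latched, 0.125 end stop. Lines across the top of its bar come out of the mouth: short ones every 10 mm, three full-width ones with punched dots, which stand at the mouth at 0.040 (one dot), 0.070 (two), 0.100 (three). A spring draws it home with 6 to 7 N, friction 1 to 4 N; let go, it runs home and latches. Latched at home only (2 mm of play)
- grip (a point): centre of the pull grip, a black block on the arm's end, 53 mm above the table; moves with the arm, at home at x = 37 mm, y = 0 of the gauge, axes as the gauge's. 50 mm long (x), 36 mm wide (y), from 32 to 74 mm above the table. Next to it are the 24 mm square bar (-x side) and a 6 mm steel plate (+x side) whose blade reaches to y = -102 mm over the nest, 14 to 38 mm above the table
- button (a point): centre of the lock button's outer face, axes as the gauge's: a round steel button, 18 mm across, in the middle of the grip's +y face, standing 6 mm proud when out. 42 mm over button and opposite face when out, 37 mm when in
- lock_button (a joint): travel of the lock button, in m: 0 out, 0.005 fully in (1.5 to 3 N), pushed in the gauge's -y direction towards the opposite face of the grip. The arm is free from 0.0035 on; once it has left home the latch rides on its rail and keeps the button in at 0.003 or more
- blank_short_mid (a point): centre of the short blank: flat steel bar 90 x 40 x 8 mm with one hole drilled in it, lying flat, x axis along its length. It goes with the one-dot mark (arm out 0.040 m)
- blank_middle_mid (a point): centre of the middle blank: flat steel bar 120 x 40 x 8 mm with two holes drilled in it, lying flat, x axis along its length. It goes with the two-dot mark (arm out 0.070 m)
- blank_long_mid (a point): centre of the long blank: flat steel bar 150 x 40 x 8 mm with three holes drilled in it, lying flat, x axis along its length. It goes with the three-dot mark (arm out 0.100 m)
- bracket1: U-shaped steel bracket 50 x 44 x 30 mm lying loose past the far end of the nest; origin at its underside
- bracket2: another such bracket, there too
- bracket3: another such bracket, there too
- chip_hammer: welder's chipping hammer, 220 mm long, lying beside the sleeve on the side away from the nest; origin at its underside
- wire_brush: wire brush, 240 mm, wooden handle; origin at its underside
- spray_can: plain aluminium spray can, 64 mm wide and 190 mm tall; origin at its foot
- f_clamp: F-clamp lying on the table, 320 mm; origin at its underside
Mind the look-alikes: they are no part of the job. Leave any blue or brown look-alike of the part that bears blank_middle_mid alone.

How it is judged:
By the outcome, as a careful person would: the job done as asked, in the order asked, and still so for the second after the job is handed in, while the arm keeps its last pose, push and grip.
It also fails if it takes over 29 s, if anything falls off the work surface, if the arm or the gripper's body presses on something with over 40 N, if the wrist force passes 120 N, or if a joint passes its speed limit or range.

## Working session

There is one attempt and no reset: what is moved stays moved. The work goes in short steps, Python scripts to look and compute and a shell command to move; the robot and the scene stay as the last step left them, time stands still between calls to the robot, and variables do not carry over. Pictures are saved under pics/ and viewed, and the job is handed in when it is done.

```bash
mkdir -p pics; ls
python3 - <<'E'
from rig import manip, optics
import cv2
print(manip.get_state())
for n in ("scene","top","wrist"):
    print(n,optics.camera_model(n)); cv2.imwrite(f"pics/{n}0.png",optics.get_image(n))
E
```

```text
pics
{'clock': 0.0, 'qpos': array([-1.30803399e+00,  2.76528564e-01,  1.50614150e+00,  3.64411857e-05,
        1.36070734e+00, -1.20999895e-01]), 'qd': array([-8.01170485e-04, -3.97933708e-04, -5.72277511e-04, -1.11770511e-03,
       -7.71789700e-04, -9.20390371e-05]), 'effort': array([-1.94170225e-04, -4.16777802e+01, -2.45806110e+01, -3.37423062e-04,
        1.11656031e-02, -1.01437263e-05]), 'position': array([ 0.21515255, -0.53264755,  0.23047427]), 'ee_rot': array([-8.91394120e-04,  9.81647569e-01,  1.90702000e-01, -4.54277119e-05]), 'contact_force': array([ 0.69384201, -0.59010721,  0.69362925]), 'moment': array([0.00907537, 0.04192833, 0.01045983]), 'width': 0.08544726631408969}
scene {'fovy': 50.20139437831508, 'cx': 324.9889490021526, 'cy': 240.85417082199513, 'xyz': array([1.51518758, 0.17310282, 0.83113911]), 'orientation': array([-0.29800177,  0.58990159,  0.66895891, -0.34015442])}
top {'fovy': 52.80683980805032, 'cx': 322.29607512364174, 'cy': 237.4980641102938, 'xyz': array([0.45655517, 0.03799664, 1.20333827]), 'orientation': array([-0.02701563,  0.71404253, -0.69930378,  0.01968874])}
wrist {'fovy': 64.69627166491674, 'cx': 324.7857391588821, 'cy': 241.82223473251918, 'xyz': array([ 0.28727307, -0.50426288,  0.37308269]), 'orientation': array([ 0.12682807,  0.81901291, -0.552784  , -0.08696172])}
```

View pics/top0.png

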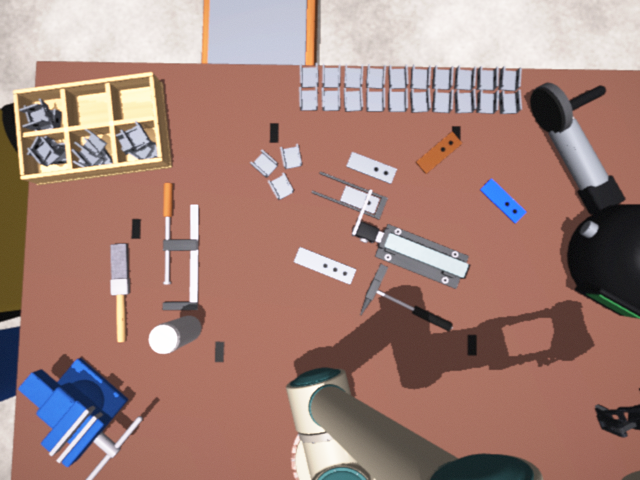

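View pics/scene0.png

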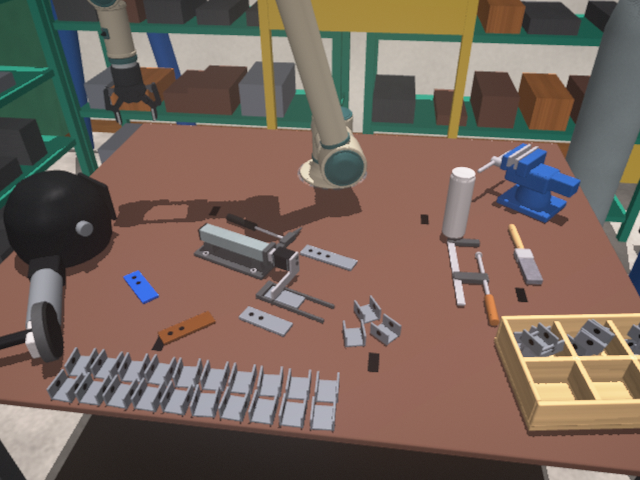

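View pics/wrist0.png

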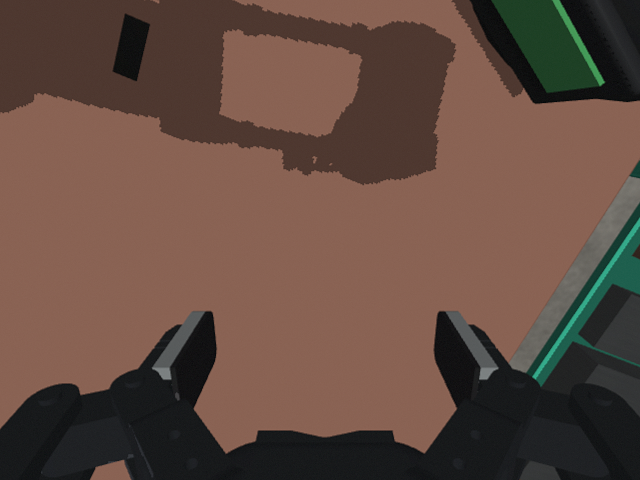

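```bash
cat > h.py <<'E'
import numpy as np
from rig import manip, optics
from scipy.spatial.transform import Rotation as R
def rot(q): return R.from_quat([q[1],q[2],q[3],q[0]]).as_matrix()
def pix2w(n,uv,z,m=None):
    m=m or optics.camera_model(n); f=240/np.tan(np.radians(m['fovy']/2))
    d=rot(m['orientation'])@np.array([(uv[0]-m['cx'])/f,(uv[1]-m['cy'])/f,1])
    return m['xyz']+d*(z-m['xyz'][2])/d[2]
def w2pix(n,p,m=None):
    m=m or optics.camera_model(n); f=240/np.tan(np.radians(m['fovy']/2))
    c=rot(m['orientation']).T@(np.array(p)-m['xyz']); return np.array([m['cx']+f*c[0]/c[2],m['cy']+f*c[1]/c[2]])
E
python3 - <<'E'
import cv2
a=cv2.imread('pics/top0.png')[130:300,280:480]
cv2.imwrite('pics/topc.png',cv2.resize(a,None,fx=4,fy=3.5*4/3.5,interpolation=cv2.INTER_CUBIC)[:600])
a=cv2.imread('pics/scene0.png')[205:345,180:380]
cv2.imwrite('pics/scenec.png',cv2.resize(a,None,fx=4,fy=4,interpolation=cv2.INTER_CUBIC))
E
```

```text
(no output)
```

View pics/topc.png

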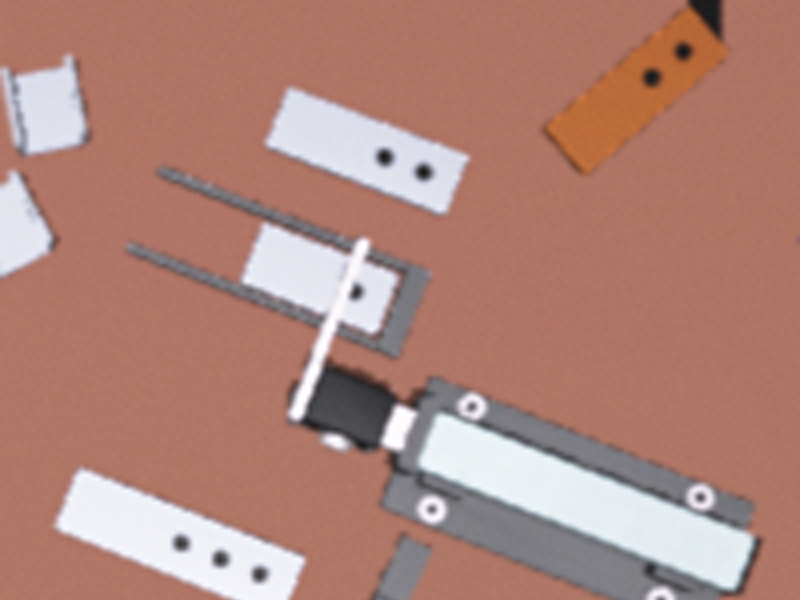

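View pics/scenec.png

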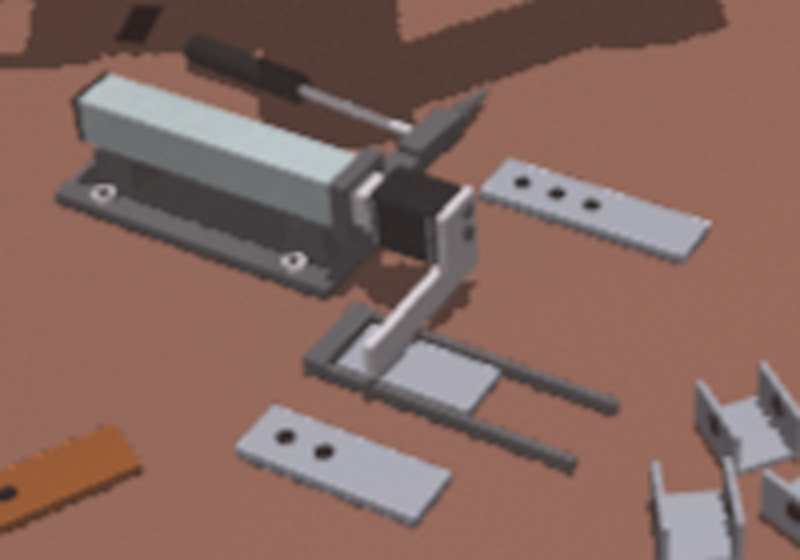

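Run:
```python
from h import *
P=lambda u,v,z: pix2w('top',(280+u/4,130+v/4),z)
def L(n,a,b,z):
    a=P(*a,z);b=P(*b,z); print(n,a.round(4),b.round(4),np.linalg.norm(a-b).round(4),np.degrees(np.arctan2(*(a-b)[1::-1])).round(1))
L('nest blank',(253,253),(391,303),.008)
L('3hole',(68,497),(290,588),.008)
L('2hole',(277,117),(457,184),.008)
L('sleeve rim',(443,412),(755,537),.073)
L('sleeve rim lower',(420,470),(740,590),.073)
L('grip top +x corner.. -x',(311,365),(396,393),.074)
L('grip near',(300,420),(383,446),.074)
L('rail top',(160,172),(428,270),.01)
L('rail low',(130,248),(400,350),.01)
print('button',P(335,440,.053))
print('mouth collar', P(432,405,.075),P(398,470,.075))
```

```text
nest blank [0.6471 0.0014 0.008 ] [ 0.6174 -0.085   0.008 ] 0.0913 71.0
3hole [0.4927 0.1129 0.008 ] [ 0.4395 -0.0252  0.008 ] 0.148 69.0
2hole [ 0.7332 -0.0121  0.008 ] [ 0.693  -0.1251  0.008 ] 0.1199 70.4
sleeve rim [ 0.5451 -0.1095  0.073 ] [ 0.4758 -0.2917  0.073 ] 0.1949 69.2
sleeve rim lower [ 0.5108 -0.0965  0.073 ] [ 0.4449 -0.2831  0.073 ] 0.1979 70.5
grip top +x corner.. -x [ 0.571  -0.0318  0.074 ] [ 0.5556 -0.0818  0.074 ] 0.0523 72.8
grip near [ 0.5386 -0.0259  0.074 ] [ 0.5243 -0.0746  0.074 ] 0.0508 73.7
rail top [0.6966 0.0604 0.01  ] [ 0.6382 -0.1074  0.01  ] 0.1776 70.8
rail low [0.6484 0.078  0.01  ] [ 0.588  -0.0907  0.01  ] 0.1792 70.3
button [ 0.52858994 -0.0481324   0.053     ]
mouth collar [ 0.54887433 -0.10281469  0.075     ] [ 0.51043645 -0.08347326  0.075     ]
```

Candidates: nest bar (366,200) with one visible hole and 91 mm long; the loose two-hole bar (371,167), loose three-hole bar (325,265), and the orange (438,152) and blue (502,200) look-alikes. The blank in the nest is the short one, so the one-dot mark at 0.040 applies. I'll check it close up with the wrist camera from over the sleeve.

Run:
```python
from h import *
s=manip.get_state(); M=rot(s['ee_rot'])
print(M.round(3)); print((M.T@(np.array([.505,-.173,.23])-s['position'])*1e3).round(1))
```

```text
[[ 0.927  0.374 -0.   ]
 [ 0.374 -0.927  0.001]
 [ 0.    -0.001 -1.   ]]
[ 403.4 -225.1    1. ]
```

```bash
python3 -m pendant '[{"gripper":85,"delta_pos":[100,-56,0],"spin":-0.2},{"gripper":85,"delta_pos":[200,-112,0],"spin":-0.4},{"gripper":85,"delta_pos":[300,-168,0],"spin":-0.65},{"gripper":85,"delta_pos":[403,-225,0],"spin":-0.846},{"gripper":85,"delta_pos":[403,-225,0],"spin":-0.846},{"gripper":85,"delta_pos":[403,-225,0],"spin":-0.846},{"gripper":85,"delta_pos":[403,-225,0],"spin":-0.846},{"gripper":85,"delta_pos":[403,-225,0],"spin":-0.846},{"gripper":85,"delta_pos":[403,-225,0],"spin":-0.846},{"gripper":85,"delta_pos":[403,-225,0],"spin":-0.846},{"gripper":85,"delta_pos":[403,-225,0],"spin":-0.846},{"gripper":85,"delta_pos":[403,-225,0],"spin":-0.846},{"gripper":85,"delta_pos":[403,-225,0],"spin":-0.846},{"gripper":85,"delta_pos":[403,-225,0],"spin":-0.846}]' 60
python3 - <<'E'
from h import *
import cv2,pickle
m=optics.camera_model('wrist'); im=optics.get_image('wrist'); cv2.imwrite('pics/w1.png',im); pickle.dump(m,open('w1.pkl','wb'))
E
```

```text
clock: 1.55
position: [0.5039, -0.175, 0.2313]
ee_rot: [0.0, 0.818, 0.576, -0.0]
contact_force: [-0.4, 0.3, 0.8]
width: 0.0848
```

View pics/w1.png

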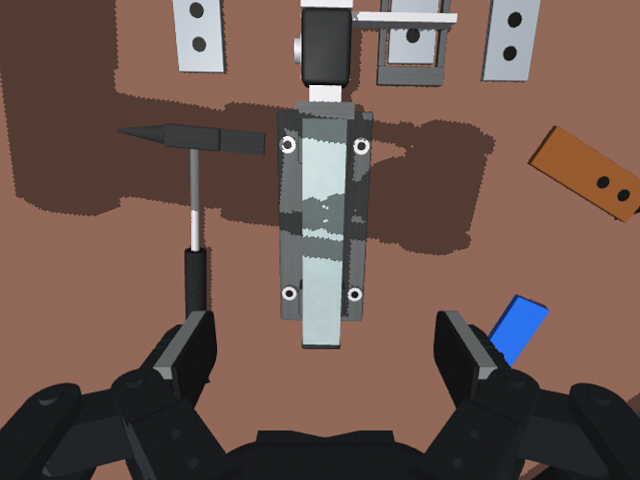

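The wrist view shows the grip at (326,45), button at (298,50) on the +y side, collar at (326,110) and the nest blank at (412,35), cut off. I'll move forward and look again.

```bash
python3 -m pendant '[{"gripper":85,"delta_pos":[45,0,0],"spin":0},{"gripper":85,"delta_pos":[80,0,0],"spin":0},{"gripper":85,"delta_pos":[80,0,0],"spin":0},{"gripper":85,"delta_pos":[80,0,0],"spin":0},{"gripper":85,"delta_pos":[80,0,0],"spin":0}]'
python3 - <<'E'
from h import *
import cv2,pickle
m=optics.camera_model('wrist'); im=optics.get_image('wrist'); cv2.imwrite('pics/w2.png',im); pickle.dump(m,open('w2.pkl','wb'))
E
```

```text
clock: 2.1
position: [0.5311, -0.0994, 0.2313]
ee_rot: [0.0, 0.817, 0.576, -0.0]
contact_force: [-0.3, -0.6, 0.9]
width: 0.0853
```

View pics/w2.png

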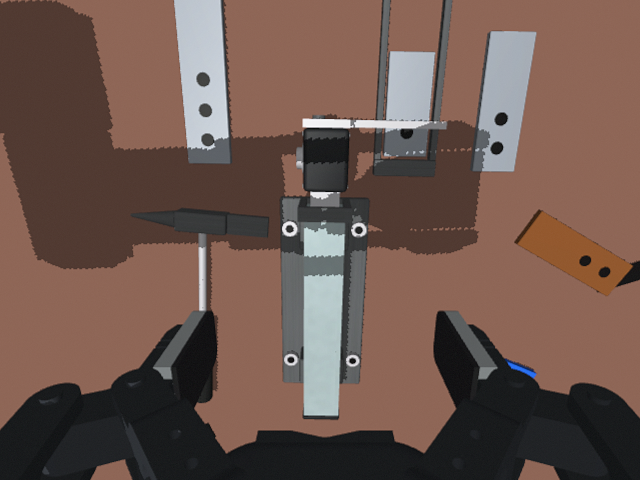

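Run:
```python
import cv2
a=cv2.imread('pics/w2.png')
cv2.imwrite('pics/w2c.png',cv2.resize(a[40:240,270:470],None,fx=3,fy=3,interpolation=cv2.INTER_CUBIC))
```

```text
(no output)
```

View pics/w2c.png

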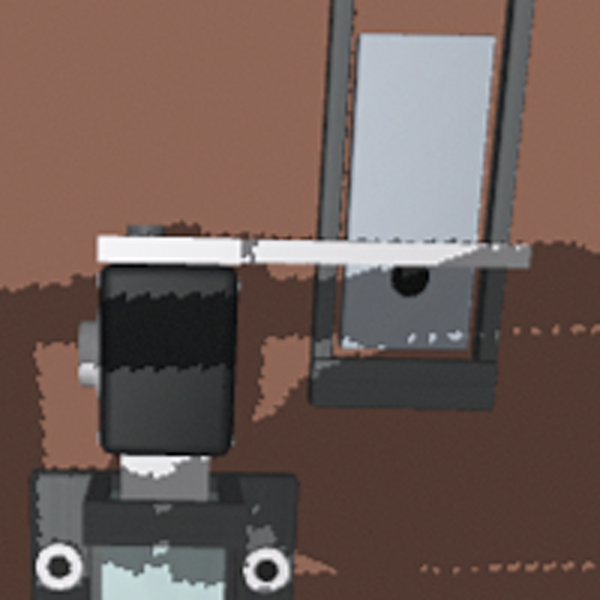

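Run:
```python
from h import *
import pickle
m=pickle.load(open('w2.pkl','rb'))
P=lambda u,v,z: pix2w('wrist',(270+u/3,40+v/3),z,m)
c=[P(101,268,.074),P(237,268,.074),P(101,452,.074),P(233,452,.074)]
for x in c: print(x.round(4))
print('mean',np.mean(c,0).round(4))
print([np.linalg.norm(c[i]-c[j]).round(4) for i,j in ((0,1),(2,3),(0,2),(1,3))])
a,b=P(427,35,.008),P(405,350,.008);print('blank',a,b,np.linalg.norm(a-b), np.degrees(np.arctan2(*(a-b)[1::-1])))
d=(c[0]+c[1]-c[2]-c[3]);print(np.degrees(np.arctan2(d[1],d[0])))
a,b=P(360,36,.008),P(342,348,.008);print(np.degrees(np.arctan2(*(a-b)[1::-1])))
a,b=P(312,355,.012),P(495,360,.012);print('fence',a,b)
e=P(85,506,.075),P(243,506,.075);print('collar',e,np.mean(e,0))
s=manip.get_state();M=rot(s['ee_rot']);print(M[:,0],np.degrees(np.arctan2(M[1,0],M[0,0])),m['xyz'])
```

```text
[ 0.5398 -0.0269  0.074 ]
[ 0.5722 -0.0385  0.074 ]
[ 0.5233 -0.0707  0.074 ]
[ 0.5563 -0.0825  0.074 ]
mean [ 0.5479 -0.0547  0.074 ]
[np.float64(0.0344), np.float64(0.035), np.float64(0.0468), np.float64(0.0468)]
blank [0.64826653 0.00198242 0.008     ] [ 0.61749675 -0.08239442  0.008     ] 0.08981219385260249 69.96455199443527
69.77954694607048
69.70688767749738
fence [ 0.58908117 -0.07350113  0.012     ] [ 0.64247898 -0.09418352  0.012     ]
collar (array([ 0.51425127, -0.08280447,  0.075     ]), array([ 0.55419638, -0.09705579,  0.075     ])) [ 0.53422382 -0.08993013  0.075     ]
[ 3.35859875e-01  9.41911668e-01 -7.44853507e-04] 70.37515936823084 [ 0.55714736 -0.02648352  0.37379409]
```

The nest blank measures 89.8 mm with one hole, so it's the short one (40 mm). The grip centre is at (0.548,-0.055), and both cameras agree. Descending straddling the grip.

```bash
python3 -m pendant '[{"gripper":85,"delta_pos":[25,0,30],"spin":0.006},{"gripper":85,"delta_pos":[48,1,60],"spin":0.006},{"gripper":85,"delta_pos":[48,1,100],"spin":0.006},{"gripper":85,"delta_pos":[48,1,130],"spin":0.006},{"gripper":85,"delta_pos":[48,1,155],"spin":0.006},{"gripper":85,"delta_pos":[48,1,180],"spin":0.006},{"gripper":85,"delta_pos":[48,1,199],"spin":0.006},{"gripper":85,"delta_pos":[48,1,199],"spin":0.006},{"gripper":85,"delta_pos":[48,1,199],"spin":0.006},{"gripper":85,"delta_pos":[48,1,199],"spin":0.006}]'
python3 - <<'E'
from h import *
import cv2
cv2.imwrite('pics/t3.png',cv2.resize(optics.get_image('top')[180:280,310:430],None,fx=5,fy=5,interpolation=cv2.INTER_CUBIC))
cv2.imwrite('pics/s3.png',cv2.resize(optics.get_image('scene')[190:330,190:370],None,fx=4,fy=4,interpolation=cv2.INTER_CUBIC))
E
```

```text
clock: 3.15
position: [0.5495, -0.0542, 0.0335]
ee_rot: [0.001, 0.819, 0.574, 0.001]
contact_force: [0.6, -0.8, 0.6]
width: 0.0851
```

View pics/t3.png

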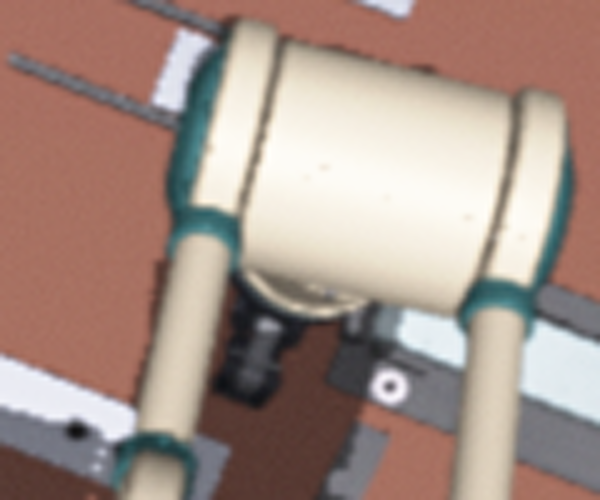

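View pics/s3.png

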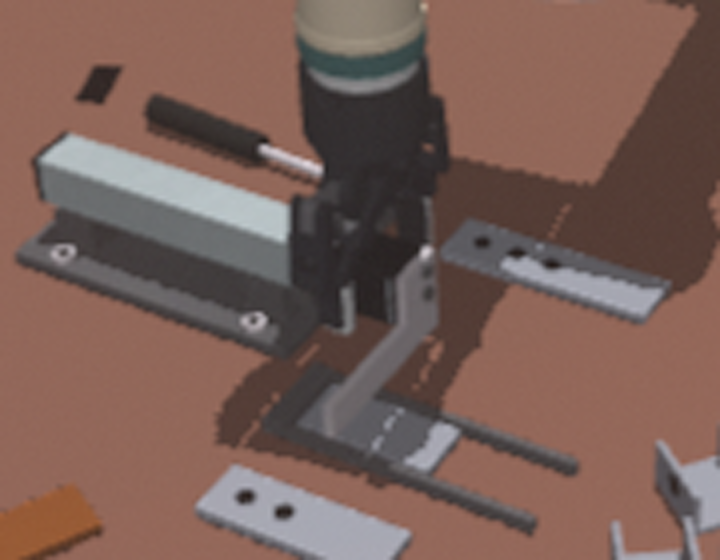

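```bash
python3 -m pendant '[{"gripper":60,"delta_pos":[0,-1.5,1],"spin":0},{"gripper":40,"delta_pos":[0,-1.5,1],"spin":0},{"gripper":25,"delta_pos":[0,-1.5,1],"spin":0},{"gripper":25,"delta_pos":[0,-1.5,1],"spin":0},{"gripper":25,"delta_pos":[0,-1.5,1],"spin":0},{"gripper":25,"delta_pos":[0,-1.5,1],"spin":0},{"gripper":25,"delta_pos":[0,-1.5,1],"spin":0},{"gripper":25,"delta_pos":[0,-1.5,1],"spin":0},{"gripper":25,"delta_pos":[0,-1.5,1],"spin":0},{"gripper":25,"delta_pos":[0,-1.5,1],"spin":0}]' 60
python3 - <<'E'
from h import *
s=manip.get_state();M=rot(s['ee_rot']);print(s['position'],s['width'],M.T@s['contact_force'])
E
```

```text
clock: 4.25
position: [0.5481, -0.0531, 0.032]
ee_rot: [0.001, 0.819, 0.574, 0.001]
contact_force: [1.1, -0.9, 5.2]
width: 0.0356
[ 0.54808487 -0.05313048  0.03201741] 0.03561248311358984 [-0.49450735  1.30991518 -5.23500049]
```

```bash
python3 -m pendant '[{"gripper":25,"delta_pos":[1,0,0],"spin":0},{"gripper":25,"delta_pos":[2,0,0],"spin":0},{"gripper":25,"delta_pos":[3,0,0],"spin":0},{"gripper":25,"delta_pos":[4,0,0],"spin":0},{"gripper":25,"delta_pos":[4,0,0],"spin":0},{"gripper":25,"delta_pos":[4,0,0],"spin":0}]'
python3 - <<'E'
from h import *
s=manip.get_state();M=rot(s['ee_rot']);print(s['position'],s['width'],M.T@s['contact_force'])
E
```

```text
clock: 4.85
position: [0.5489, -0.051, 0.032]
ee_rot: [0.001, 0.819, 0.574, -0.0]
contact_force: [-0.6, -7.1, 5.8]
width: 0.0352
[ 0.54891178 -0.05100437  0.03202463] 0.03524615620616494 [-6.92501192  1.89517831 -5.80789412]
```

```bash
python3 -m pendant '[{"gripper":25,"delta_pos":[1.5,0,0],"spin":0},{"gripper":25,"delta_pos":[3,0,0],"spin":0},{"gripper":25,"delta_pos":[4.5,0,0],"spin":0},{"gripper":25,"delta_pos":[6,0,0],"spin":0},{"gripper":25,"delta_pos":[6,0,0],"spin":0},{"gripper":25,"delta_pos":[6,0,0],"spin":0}]'
python3 - <<'E'
from h import *
import cv2
s=manip.get_state();M=rot(s['ee_rot']);print(s['position'],s['width'],M.T@s['contact_force'])
cv2.imwrite('pics/s4.png',cv2.resize(optics.get_image('scene')[190:330,190:370],None,fx=4,fy=4,interpolation=cv2.INTER_CUBIC))
cv2.imwrite('pics/w4.png',optics.get_image('wrist'))
E
```

```text
clock: 5.45
position: [0.551, -0.0454, 0.032]
ee_rot: [0.001, 0.819, 0.574, -0.0]
contact_force: [-0.3, -6.8, 5.1]
width: 0.0357
[ 0.55102363 -0.04535506  0.03200496] 0.03568986913885731 [-6.47767551  2.08001638 -5.07833845]
```

View pics/s4.png

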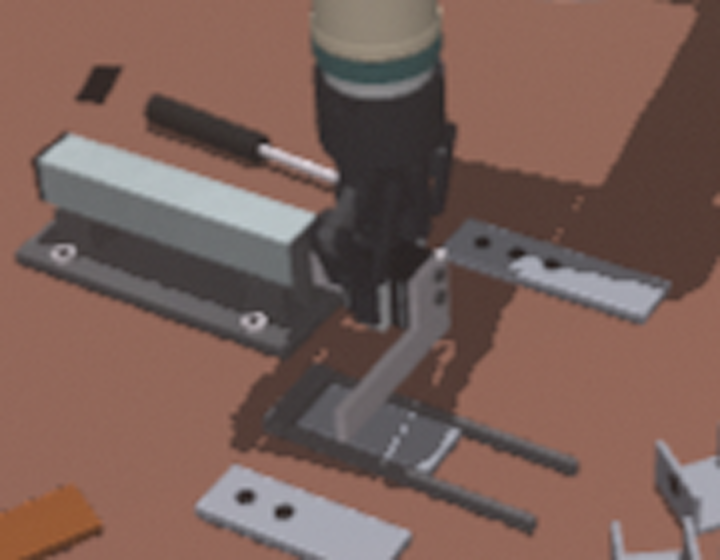

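View pics/w4.png

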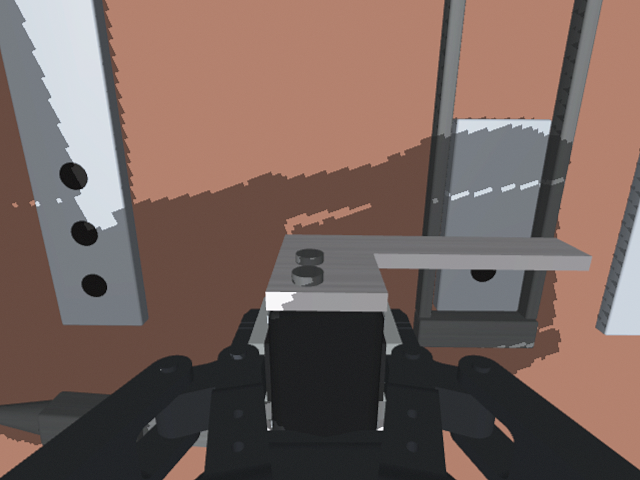

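The latch has released: the arm moved 8.3 mm at a constant pull of about 6.5 N. I'll draw it the rest of the way.

```bash
python3 -m pendant '[{"gripper":25,"delta_pos":[3,0,0],"spin":0},{"gripper":25,"delta_pos":[7,0,0],"spin":0},{"gripper":25,"delta_pos":[11,0,0],"spin":0},{"gripper":25,"delta_pos":[15,0,0],"spin":0},{"gripper":25,"delta_pos":[19,0,0],"spin":0},{"gripper":25,"delta_pos":[23,0,0],"spin":0},{"gripper":25,"delta_pos":[26,0,0],"spin":0},{"gripper":25,"delta_pos":[29,0,0],"spin":0},{"gripper":25,"delta_pos":[31,0,0],"spin":0},{"gripper":25,"delta_pos":[31.7,0,0],"spin":0},{"gripper":25,"delta_pos":[31.7,0,0],"spin":0},{"gripper":25,"delta_pos":[31.7,0,0],"spin":0}]'
python3 - <<'E'
from h import *
import cv2,pickle
s=manip.get_state();M=rot(s['ee_rot']);print(s['position'],s['width'],M.T@s['contact_force'])
print(np.linalg.norm(s['position']-[0.54808487,-0.05313048,0.03201741]))
im=optics.get_image('scene');cv2.imwrite('pics/s5f.png',im)
cv2.imwrite('pics/s5.png',cv2.resize(im[210:310,240:340],None,fx=6,fy=6,interpolation=cv2.INTER_CUBIC))
pickle.dump(optics.camera_model('wrist'),open('w5.pkl','wb'))
cv2.imwrite('pics/w5.png',optics.get_image('wrist'))
im=optics.get_image('top');cv2.imwrite('pics/t5f.png',im)
cv2.imwrite('pics/t5.png',cv2.resize(im[180:280,310:430],None,fx=5,fy=5,interpolation=cv2.INTER_CUBIC))
E
```

```text
clock: 6.75
position: [0.5622, -0.0158, 0.032]
ee_rot: [0.002, 0.819, 0.574, -0.0]
contact_force: [0.7, -8.1, 5.7]
width: 0.0353
[ 0.56218981 -0.01578268  0.03199844] 0.03530784507079209 [-7.35401497  3.45377375 -5.71857861]
0.03992252421216423
```

View pics/s5.png

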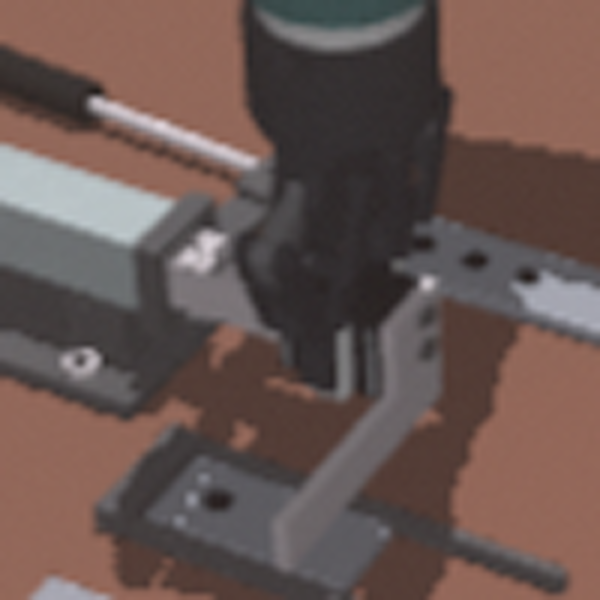

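View pics/w5.png

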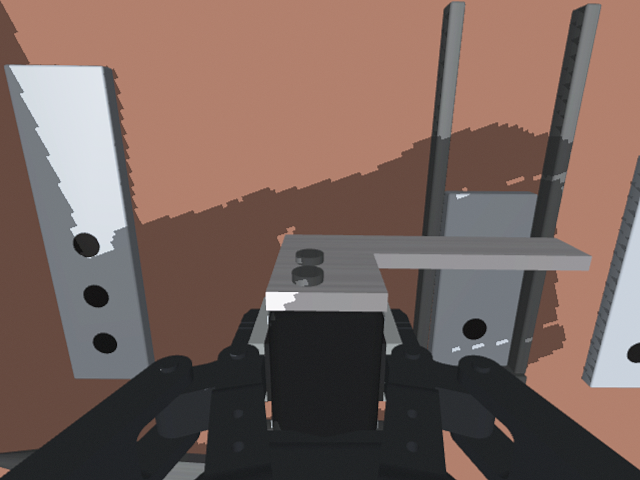

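View pics/t5.png

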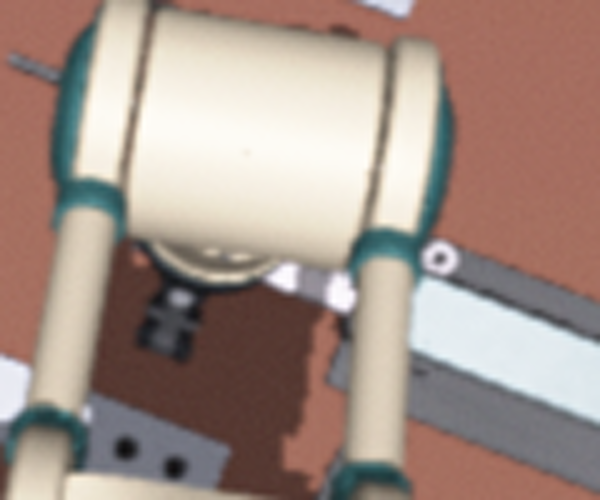

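Run:
```python
import cv2
a=cv2.imread('pics/w5.png'); cv2.imwrite('pics/w5c.png',cv2.resize(a[220:320,420:620],None,fx=4,fy=4,interpolation=cv2.INTER_CUBIC))
a=cv2.imread('pics/w2.png'); cv2.imwrite('pics/w2d.png',cv2.resize(a[100:150,380:480],None,fx=8,fy=8,interpolation=cv2.INTER_CUBIC))
```

```text
(no output)
```

View pics/w5c.png

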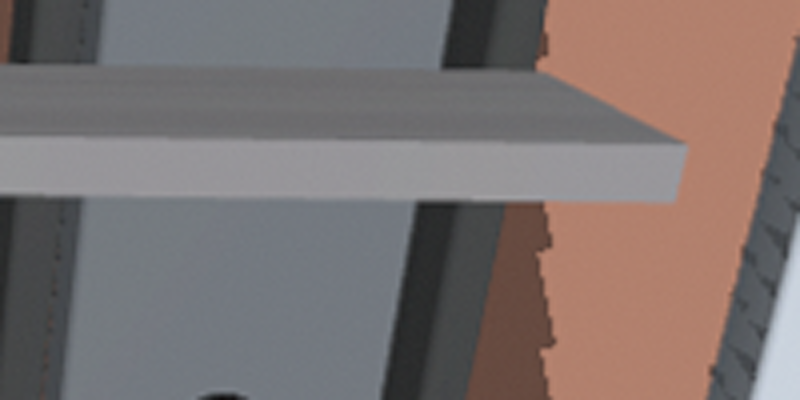

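View pics/w2d.png

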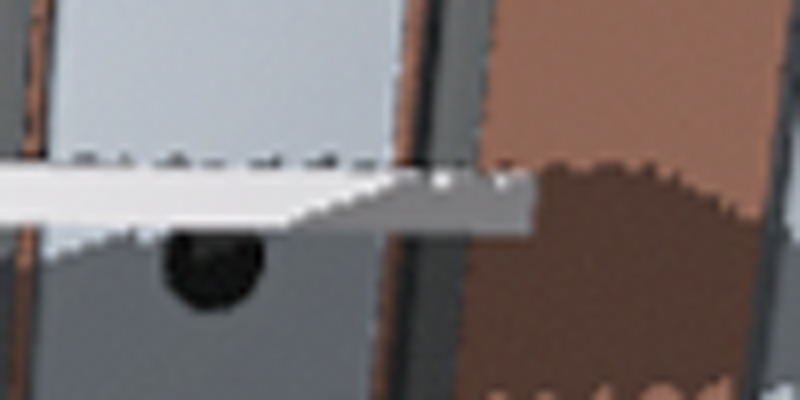

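Run:
```python
from h import *
import pickle
m2=pickle.load(open('w2.pkl','rb'));m5=pickle.load(open('w5.pkl','rb'))
a=pix2w('',(446.9,121.2),.038,m2);a2=pix2w('',(446.5,129.2),.038,m2)
b=pix2w('',(591.5,256),.038,m5);b2=pix2w('',(588.5,270.7),.038,m5)
g=np.array([np.cos(np.radians(70)),np.sin(np.radians(70)),0])
y=np.array([-g[1],g[0],0])
for p in(a,a2,b,b2):print(p.round(4))
for d in (b-a,b2-a2):print('x',g@d,'y',y@d)
# in gauge frame from fence: fence corner pixels in w2 and w5
F=pix2w('',(270+495/3,40+360/3),.012,m2);print('fence x->mouth est', (b-F)@g+.033,(a-F)@g+.033)
M0=np.array([.5342,-.0899,0]);print('vs collar',(b-M0)@g,(a-M0)@g)
```

```text
[ 0.6539 -0.0614  0.038 ]
[ 0.652  -0.0676  0.038 ]
[ 0.6678 -0.0243  0.038 ]
[ 0.6659 -0.03    0.038 ]
x 0.03967781103957109 y -0.00029827712262712184
x 0.040086190090812025 y -0.00010764420911031245
fence x->mouth est 0.10736634396061404 0.06768853292104296
vs collar 0.1073747430160799 0.06769693197650879
```

Three checks agree. TCP travel is 39.9 mm, the blade moved 39.7–40.1 mm from home in the wrist images, and the blade's far face is 107.4 mm from the mouth against 108 expected. Handing in.

Run:
```python
from rig import manip,ticket
s=manip.get_state();print(s['position'],s['width'],s['contact_force'],s['clock'])
print(ticket.sign_off())
```

```text
[ 0.56222472 -0.01576251  0.03201508] 0.03512844497686137 [ 1.0800051  -7.29593258  6.1700121 ] 6.9
the job is handed in; nothing more can be done
None
```

The gauge arm is set to the one-dot mark, about 40 mm out, and the gripper is holding the grip there against its spring. I handed the job in at 6.9 s; sign-off gives no verdict.

- **Choice of mark:** the blank in the nest has one hole and measures 89.8 mm, or 91 mm from the top camera, so it is the short one.
- **What I did:** I squeezed the button and the opposite face at 60 N. The latch let go, and I drew the arm out at a steady pull of about 7 N.
- **Distance checks:**
  - The tool travelled 39.9 mm from the grasp.
  - The blade moved 39.7–40.1 mm between the wrist images at home and at the end.
  - The blade's far face is 107.4 mm from the mouth, against 108 mm expected.
  - Between 8 mm out and the end, the wrist view showed no slip in the grip.

**What did not check out fully:**
- The finger opening read about 35.5 mm, where 37 mm was expected with the button in. The arm still moved freely, so I took this for give in the pads or an offset in the reading.
- There was a steady side force of about 3 N and a vertical one of about 6 N.
- I could not read the mark itself at the mouth, because the gripper and shadow hid it.
- I saw nothing in the last pictures that had shifted, but I did not measure the loose parts again.

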